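Unhitch the bottle wagon

ROBOT

A 7-joint arm with a two-finger parallel gripper is mounted at the origin on the work surface. World frame = base frame: x ahead of the robot, y to its left, z up, the work surface at z = 0. Lengths are in m, angles in rad, forces in N, time in s.
With the tool pointing down it reaches from about 0.425 to 0.925 m from the base axis. Payload 6.8 kg.
Tool frame: the origin (TCP) lies midway between the tips of the shut fingers; the grasp point (between the pads) lies 19 mm behind it; z points along the fingers, y is the line along which they close (so a half turn about z gives the same grasp; the last joint's range is limited). The gripper opens to 85 mm and grips with 20 to 120 N. Pads are 22 mm wide; open, the fingers measure 114 mm over their backs; the gripper's body (76 mm by 85 mm) begins 54 mm behind the grasp point. The pads swing forward as they close: fully open they stand 13 mm farther back than shut.
Start: joints at [1.036, 0.477, 0.022, 1.555, -0.011, 1.109, -0.083], TCP at [0.279, -0.614, 0.231] pointing down, gripper open.
Joint ranges: [-2.96, 2.96], [-0.34, 2.1], [-1.41, 1.46], [0.24, 2.44], [-1.37, 4.51], [0.17, 1.92], [-2.96, 2.96]. Speed limits (rad/s): [2.39, 2.39, 3.14, 3.14, 3.14, 3.14, 3.14].

INTERFACE

Orientations are given as a unit quaternion [w, x, y, z].
In Python, from station import bot, imaging gives the robot as it stands.
- The arm moves only by the tool move_arm, never from a script. Its argument "commands" is a list that holds one entry, the list of rows, each a list of 7 numbers: the shift along the tool's x, y, z in m, then the turn, a rotation vector about the tool's x, y, z in degrees, then the finger opening in m, from 0 to 0.0854. In form: [[[x, y, z, rx, ry, rz, grip], ...]]. A call has 1 to 20 rows; each row shifts and turns the commanded pose from where the row before left it, along the tool's axes as they then stand; what a row does not reach is not made up. A row lasts 1/8 s, in which the tool goes at most 62.5 mm and 10.7 degrees, less where a joint would pass 70% of its speed; a pose out of reach is approached as far as the arm can. A call is refused whole if a number of a shift passes 0.0625 or a number of a turn 10.7, either way. A call with a gripper value outside its range is refused whole. The fingers move at their own pace and stop on an object; "squeeze" is the grip in N (left out, the last holds). Time passes only in rows, so rows that do not move let the fingers close. It gives the time, the measured TCP pose, the force, the opening and the grip force at its end, in the units of the state.
- bot.get_obs(): the state, without advancing time (a new reading comes with each control period).
- imaging.read_camera(name): name is "scene" or "side" or "wrist"; returns the picture (400x640x3 uint8, red, green, blue); there is no depth.
- imaging.calibration(name): a dict with "intrinsics" (3x3 intrinsics, pixels), "extrinsics" (4x4, takes a point from camera to world coordinates); the wrist camera has in their place "mount" (4x4, takes a point from camera to tool coordinates, whose origin is the TCP and whose axes are the flange's). Camera axes: x right, y down, z forward; pixel columns grow to the right and rows downward; lengths in m; the calibration is good to about 2 mm. A picture is of the moment at which its call begins: read the wrist's pose just before it. calibration takes no time and is no camera call.
- bot.hand_in(): hands the job in; it is judged then, once.
The state is a dict: "t": time; "q": joint angles; "joint_vel": joint speeds; "joint_torque": joint torques, N m; "eef_pos": TCP position; "tool_rot": TCP orientation; "contact_force": force on the tool from outside, world axes, zero at the start; "torque": the same for the moment, N m; "gripper_width": opening from 0.0 (shut) to 1.0 (fully open); "grasp_force": force on a finger pad.
Only numpy, scipy, OpenCV 4.12 (cv2) and the standard library are available. Lean on these libraries where they do the work, as an engineer would, in place of code of your own. Each camera call takes 0.05 s, during which the arm holds its last target. There are 200 camera calls.

TASK

Unhitch the bottle wagon from the ball mount: pull the red spring latch of the coupler sideways, away from the coupler, until the coupler is free, and only then, without letting the latch go, lift the tongue off the ball. Finish while still holding the coupler end up steadily by the latch, about 8 cm above where it sat; do not set it down or let go. Leave everything else on the bench where it stands.

Things in the scene. Friction and masses are not known exactly. Their poses are not given: they have to be found in the camera images.
- tongue: blue drawbar with a dark steel hitch coupler at its end, hinged on the wagon's front. Origin on the hinge, 100 mm above the bench; the hinge axis is its own x, level. Axes while hitched: z up; y along the bar towards the coupler; x across, the red latch handle on the -x side. Its tilt is the lift angle (0 hitched, limit 0.70 rad). It falls when let go; lifting at the coupler takes about 5 to 8 N.
- socket (a point): centre of the coupler's ball socket, 280 mm from the hinge along the tongue's y and 15 mm below it in z (= the ball's centre while hitched, 85 mm above the bench). The coupler's housing around it is 76 mm wide and 130 mm long; its flat top is 37 mm above this point, a round boss to 45 mm. It rises with the tongue.
- latch (a joint): the coupler's spring latch, in m: 0 = shut (its bolt lies under the ball and blocks lifting), 0.022 = fully drawn. It slides along the tongue's -x, away from the housing; the bolt clears the ball from about 0.011. The spring pushes back with 2 N when shut, 9 N fully drawn: it shuts by itself when let go.
- latch_grip (a point): grip point of the red latch handle, an upright tab 10 mm thick (tongue's x), 28 wide (y), 100 tall, 100 mm out from the socket centre along -x. The point is central in thickness and width, 20 mm below the tab's top, 137 mm above the bench while hitched. Tab to housing 57 mm free; the rod is 70 mm below the point. Strong enough to lift the tongue by.
- ball (a point): centre of the steel hitch ball (50 mm across, 85 mm above the bench) on its mount bolted to the bench. Mount and wagon do not move.
- wine_bottle: green wine bottle, 76 mm across, 300 mm tall, standing; origin at the centre of its underside
- spirit_bottle: amber spirit bottle, 72 mm across, 240 mm tall, standing; origin at the centre of its underside
- tumbler: white open tumbler, 72 mm across, 85 mm tall, standing beyond the coupler; origin at the centre of its underside
- wrench: steel wrench, 170 mm long, lying on the bench on the latch side of the hitch; origin under its middle
- wax_tin: red tin, 74 mm across, 90 mm tall, standing; origin at the centre of its underside
- stopper_box: pale wooden box 70 x 100 x 50 mm; origin at the centre of its underside

How it is judged:
On the way, in this order (a step that is already met when the one before it is completed fails the run):
1. the latch is drawn clear of the ball while the tongue still sits on it (value of joint latch above 0.011 m and z of socket in the frame of ball below 0.012 m), for 0.2 s.
2. the coupler is lifted clear of the ball (z of socket in the frame of ball above 0.05 m), for 0.2 s.
At the end, for the whole second after the job is handed in: The coupler's socket centre is held 55 to 110 mm above the ball's centre, the tongue at rest (under 0.06 rad/s), carried by the fingers on the coupler or its latch (over 2 N of contact) (z of socket in the frame of ball between 0.055 and 0.11 m and angular speed of tongue below 0.06 rad/s and contact force between the fingers and tongue above 2 N); the arm keeps its last pose, push and grip.
It fails at once if a bottle, the tumbler, the wrench, the tin or the wooden box is pushed more than 30 mm from its place (distance of any of wine_bottle, spirit_bottle, tumbler, wrench, wax_tin, stopper_box from where it was at the start of the episode above 0.03 m).
It also fails if it takes over 32 s, if anything falls off the work surface, if the arm or the gripper's body presses on something with over 40 N, if the wrist force passes 120 N, or if a joint passes its speed limit or range.

## Working session

There is one attempt and no reset: what is moved stays moved. The work goes in short steps, Python scripts to look and compute and a tool call to move; the robot and the scene stay as the last step left them, time stands still between calls to the robot, and variables do not carry over. Pictures are saved under pics/ and viewed, at most 10 in all, crops included, and the job is handed in when it is done.

Besides the shell and the picture viewer there is one more tool, called after "Call:" as name(argument=value, ...), one argument or row to a line, values as JSON. move_arm: Moves the arm, as the interface text tells. Its arguments: {"type":"object","properties":{"commands":{"type":"array","items":{"type":"array","items":{"type":"array","items":{"type":"number"}}}},"squeeze":{"type":"number"}},"required":["commands"]}

```bash
mkdir -p pics
python3 - <<'E'
from station import bot, imaging
import cv2,numpy as np
o=bot.get_obs(); print(o)
for n in("scene","side"):
    im=imaging.read_camera(n); cv2.imwrite(f"pics/{n}0.png",im[:,:,::-1])
    c=imaging.calibration(n); print(n,{k:np.round(v,3).tolist() for k,v in c.items()})
print(np.round(imaging.calibration("wrist")["mount"],3).tolist())
E
```

```text
{'t': 0.0, 'q': array([ 1.03590673,  0.47781261,  0.02234143,  1.55644868, -0.0114845 ,
        1.10931081, -0.0830909 ]), 'joint_vel': array([-1.09934449e-03,  4.00850576e-04, -2.14797000e-03, -1.86148278e-05,
       -9.62908380e-04,  3.13800139e-04,  7.94341859e-04]), 'joint_torque': array([-3.61119428e-04, -5.96455228e+01,  1.60731878e+00, -2.81200022e+01,
        1.23968444e-02,  9.41581005e-03,  5.63356218e-05]), 'eef_pos': array([ 0.27915124, -0.61391884,  0.23031855]), 'tool_rot': array([-8.85320650e-04,  9.77313355e-01,  2.11796481e-01, -2.70032343e-04]), 'contact_force': array([-0.03005961, -0.0440682 ,  0.38182358]), 'torque': array([-0.07080105,  0.01639813, -0.04354577]), 'grasp_force': 0.0, 'gripper_width': 0.9948444860122855}
scene {'intrinsics': [[408.388, 0.0, 313.055], [0.0, 408.388, 195.296], [0.0, 0.0, 1.0]], 'extrinsics': [[0.858, 0.303, -0.415, 1.016], [0.513, -0.473, 0.716, -0.686], [0.021, -0.828, -0.561, 0.73], [0.0, 0.0, 0.0, 1.0]]}
side {'intrinsics': [[460.019, 0.0, 322.584], [0.0, 460.019, 204.43], [0.0, 0.0, 1.0]], 'extrinsics': [[-0.876, -0.323, 0.357, 0.158], [-0.481, 0.584, -0.654, 0.778], [0.002, -0.745, -0.667, 0.819], [0.0, 0.0, 0.0, 1.0]]}
[[0.0, -0.947, -0.32, 0.083], [1.0, 0.0, 0.0, 0.0], [-0.0, -0.32, 0.947, -0.142], [0.0, 0.0, 0.0, 1.0]]
```

View pics/scene0.png

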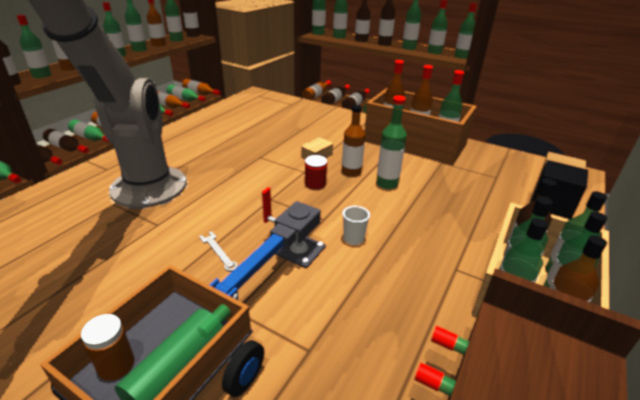

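View pics/side0.png

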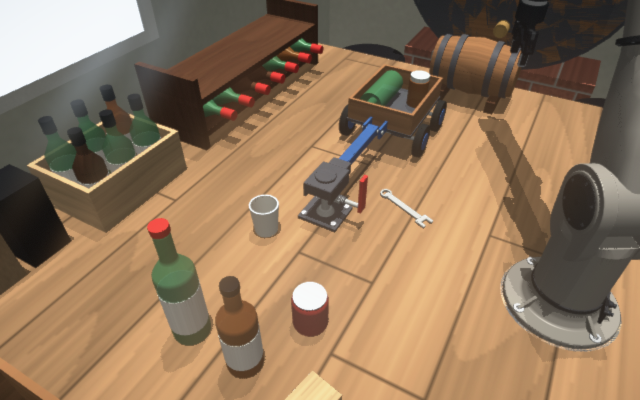

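The scene view has the red tab at about (267,205), the coupler boss at (298,212) and the blue bar at (250,262). In the side view the tab is at (363,193), the boss at (328,170) and the bar at (362,143). The wrench lies on the latch side.

```bash
cat > h.py <<'E'
import numpy as np,cv2
from station import imaging
def ray(n,uv):
    c=imaging.calibration(n);K=np.array(c["intrinsics"]);E=np.array(c["extrinsics"])
    d=E[:3,:3]@np.linalg.solve(K,[uv[0],uv[1],1.]);return E[:3,3],d
def plane(n,uv,z):
    o,d=ray(n,uv);return o+d*(z-o[2])/d[2]
def tri(a,b):
    A=[];B=[]
    for n,uv in(("scene",a),("side",b)):
        o,d=ray(n,uv);d=d/np.linalg.norm(d);P=np.eye(3)-np.outer(d,d);A.append(P);B.append(P@o)
    return np.linalg.lstsq(np.vstack(A),np.hstack(B),rcond=None)[0]
def mask(im,lo,hi,box):
    h=cv2.cvtColor(im,cv2.COLOR_RGB2HSV).astype(int);h[...,0]=(h[...,0]+90)%180
    m=np.all((h>=lo)&(h<=hi),axis=2);k=np.zeros_like(m);x0,y0,x1,y1=box;k[y0:y1,x0:x1]=1
    return m&k
E
python3 - <<'E'
from h import *
R={}
for n,tb,bb in(("scene",(255,180,280,228),(205,225,300,305)),("side",(352,168,374,218),(335,118,390,172))):
    im=cv2.imread(f"pics/{n}0.png")[:,:,::-1].copy()
    m=mask(im,(80,140,60),(98,255,255),tb);p=np.argwhere(m)[:,::-1];
    b=mask(im,(12,120,50),(40,255,255),bb);q=np.argwhere(b)[:,::-1]
    R[n]=p.mean(0);print(n,len(p),p.mean(0),p.min(0),p.max(0),"blue",len(q),q.mean(0))
    t=p[p[:,1]<p[:,1].min()+4].mean(0);bo=p[p[:,1]>p[:,1].max()-4].mean(0);print(' top',t,plane(n,t,.155),'bot',bo,plane(n,bo,.06),'cen',plane(n,p.mean(0),.107))
    l=cv2.fitLine(q.astype(np.float32),cv2.DIST_L2,0,.01,.01).ravel();c=l[2:]
    P=[plane(n,c+l[:2]*s,.1) for s in(-20,20)];v=P[1]-P[0];print(' bar',P[0],np.degrees(np.arctan2(v[1],v[0])))
    s=dict(scene=(298,211),side=(328,169))[n];print(' boss',plane(n,s,.13))
print(tri(R["scene"],R["side"]))
a=cv2.imread("pics/scene0.png")[160:310,190:350];b=cv2.imread("pics/side0.png")[110:260,280:440]
cv2.imwrite("pics/crop.png",cv2.resize(np.hstack([a,b[:, :160]]),None,fx=2.5,fy=2.5,interpolation=cv2.INTER_CUBIC))
E
```

```text
scene 236 [266.23728814 202.90677966] [262 187] [270 221] blue 1211 [249.74814203 264.94715111]
 top [267.05 188.8 ] [0.47558794 0.01017184 0.155     ] bot [265.15384615 219.53846154] [0.47109319 0.0009486  0.06      ] cen [0.46890213 0.0122534  0.107     ]
 bar [ 0.57041174 -0.23757611  0.1       ] 87.88747577972491
 boss [0.57579693 0.00062027 0.13      ]
side 231 [362.17748918 192.35930736] [358 175] [367 212] blue 446 [360.36995516 140.15022422]
 top [364.56521739 176.65217391] [ 0.47529266 -0.00473533  0.155     ] bot [359.5        210.28571429] [0.47579632 0.00926235 0.06      ] cen [ 0.47772365 -0.00361929  0.107     ]
 bar [ 0.58168873 -0.13113302  0.1       ] -90.84934335892886
 boss [ 0.57862202 -0.01816905  0.13      ]
[0.47478813 0.00428856 0.11402895]
```

View pics/crop.png

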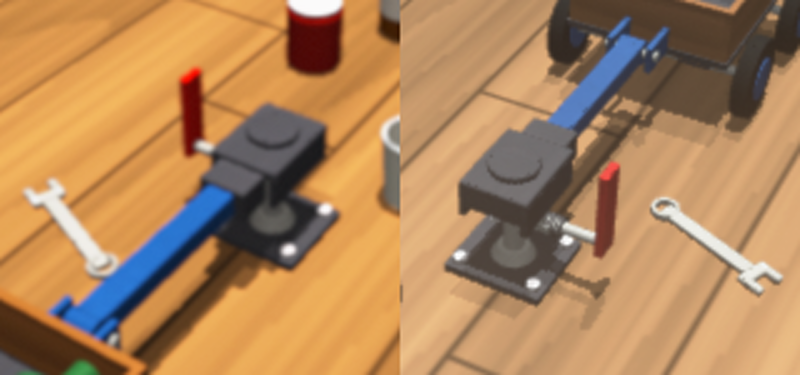

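The crop confirms the bar runs almost exactly along world +y, with the tab at about (0.475, 0.003) and the boss at about (0.576, 0.0). I'll rotate the tool so its y axis lies along world x, rise, and go above the tab.

Call:
move_arm(
  commands=[
    [[0,0,-0.01,0,0,-9.2,0.045],[0,0,-0.01,0,0,-9.2,0.045],[0,0,-0.01,0,0,-9.2,0.045],[0,0,-0.01,0,0,-9.2,0.045],[0,0,-0.01,0,0,-9.2,0.045],[0,0,-0.01,0,0,-9.2,0.045],[0,0,-0.01,0,0,-9.2,0.045],[0.048,0.014,0,0,0,0,0.045],[0.048,0.014,0,0,0,0,0.045],[0.048,0.014,0,0,0,0,0.045],[0.048,0.014,0,0,0,0,0.045],[0.048,0.014,0,0,0,0,0.045],[0.048,0.014,0,0,0,0,0.045],[0.048,0.014,0,0,0,0,0.045],[0.048,0.014,0,0,0,0,0.045],[0.048,0.014,0,0,0,0,0.045],[0.048,0.014,0,0,0,0,0.045],[0.048,0.014,0,0,0,0,0.045],[0.048,0.014,0,0,0,0,0.045],[0.048,0.014,0,0,0,0,0.045]],
  ],
)

```text
t: 2.6
eef_pos: [0.4739, 0.0072, 0.3012]
tool_rot: [0.0, 0.714, 0.7, -0.0]
contact_force: [1.1, -0.3, -0.2]
gripper_width: 0.527
grasp_force: 0.0
```

Run:
```python
from h import *
from station import bot
from scipy.spatial.transform import Rotation as Ro
o=bot.get_obs();im=imaging.read_camera("wrist");cv2.imwrite("pics/w1.png",im[:,:,::-1])
c=imaging.calibration("wrist");K=np.array(c["intrinsics"]);M=np.array(c["mount"])
q=o["tool_rot"];R=Ro.from_quat([q[1],q[2],q[3],q[0]]).as_matrix();T=np.eye(4);T[:3,:3]=R;T[:3,3]=o["eef_pos"]
E=T@M;print(o["t"],o["eef_pos"],R.round(3).tolist(),o["gripper_width"],o["q"].round(2))
np.savez("w1.npz",E=E,K=K)
m=mask(im,(80,140,60),(98,255,255),(0,0,640,400)).astype(np.uint8)
n,l,s,ce=cv2.connectedComponentsWithStats(m)
for i in range(1,n):
    if s[i,4]>40:
        f=lambda u,z:(lambda d:E[:3,3]+d*(z-E[2,3])/d[2])(E[:3,:3]@np.linalg.solve(K,[*u,1.]))
        print(s[i],ce[i],f(ce[i],.157),f(ce[i],.107))
```

```text
2.6 [0.47388864 0.00715487 0.30117957] [[0.02, 1.0, -0.0], [1.0, -0.02, -0.0], [-0.0, -0.0, -1.0]] 0.5273086687960443 [ 0.49  0.13 -0.69  1.89  0.09  1.15 -0.25]
[315 162  12  36 364] [320.41208791 181.50824176] [0.47605591 0.00375391 0.157     ] [ 0.47604589 -0.01121987  0.107     ]
```

View pics/w1.png

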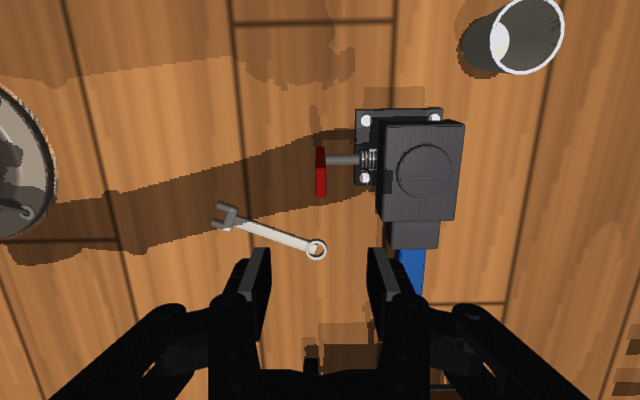

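The wrist view shows the tab's top face near (321,183), in line with the fingers. The housing is to the right, and the wrench is clear at (270,232). Now descend and grip.

Call:
move_arm(
  commands=[
    [[-0.005,0.002,0.03,0,0,0,0.045],[0,0,0.03,0,0,0,0.045],[0,0,0.03,0,0,0,0.045],[0,0,0.025,0,0,0,0.045],[0,0,0.02,0,0,0,0.045],[0,0,0.02,0,0,0,0.045],[0,0,0.015,0,0,0,0.045],[0,0,0.013,0,0,0,0.045],[0,0,0,0,0,0,0.03],[0,0,0,0,0,0,0.02],[0,0,0,0,0,0,0.0],[0,0,0,0,0,0,0.0],[0,0,0,0,0,0,0.0],[0,0,0,0,0,0,0.0]],
  ],
  squeeze=70,
)

```text
t: 4.4
eef_pos: [0.4755, 0.0009, 0.1189]
tool_rot: [0.0, 0.714, 0.701, -0.0]
contact_force: [-4.0, 0.3, 6.7]
gripper_width: 0.107
grasp_force: 68.2
```

Run:
```python
from h import *
from station import bot
o=bot.get_obs();print(o["contact_force"].round(2),o["torque"].round(2),o["q"].round(2))
im=imaging.read_camera("side")[100:250,270:430];cv2.imwrite("pics/s2.png",cv2.resize(im[:,:,::-1],None,fx=3,fy=3))
```

```text
[-4.02  0.26  6.7 ] [0.05 0.77 0.6 ] [ 0.39  0.37 -0.62  2.09  0.31  0.77 -0.44]
```

View pics/s2.png

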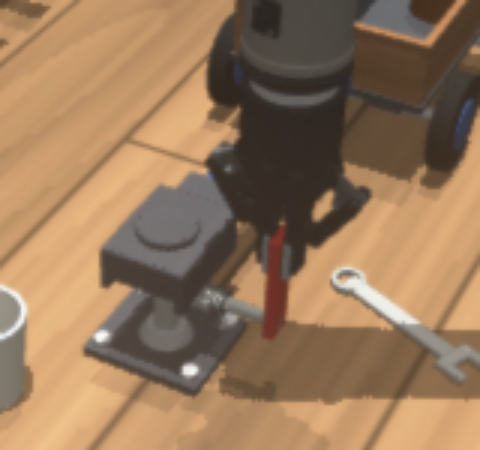

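The tab is gripped centrally between the pads. Pull it out 19 mm along -x and hold.

Call:
move_arm(
  commands=[
    [[0,-0.003,0,0,0,0,0],[0,-0.003,0,0,0,0,0],[0,-0.003,0,0,0,0,0],[0,-0.003,0,0,0,0,0],[0,-0.003,0,0,0,0,0],[0,-0.003,0,0,0,0,0],[0,-0.001,0,0,0,0,0],[0,0,0,0,0,0,0],[0,0,0,0,0,0,0],[0,0,0,0,0,0,0],[0,0,0,0,0,0,0]],
  ],
)

```text
t: 5.82
eef_pos: [0.4586, 0.001, 0.119]
tool_rot: [0.001, 0.714, 0.7, 0.001]
contact_force: [7.6, -2.4, 1.3]
gripper_width: 0.107
grasp_force: 68.7
```

Run:
```python
from h import *
from station import bot
o=bot.get_obs();print(o["contact_force"].round(2),o["torque"].round(2),o["q"].round(2))
im=imaging.read_camera("side")[100:250,270:430];cv2.imwrite("pics/s3.png",cv2.resize(im[:,:,::-1],None,fx=3,fy=3))
# lift arc about hinge: point at (y=.28,z=.037) rel hinge + tcp offset
p=np.array([.28,.018]);prev=p
for k in range(1,9):
    a=np.radians(2*k);r=np.array([[np.cos(a),-np.sin(a)],[np.sin(a),np.cos(a)]])@p;s=np.array([np.cos(a)*.28+np.sin(a)*.015,np.sin(a)*.28-np.cos(a)*.015])
    b=np.radians(2*(k-1));d=r-prev;prev=r;print(2*k,"tool x",d@[np.cos(b),np.sin(b)],"up",d@[-np.sin(b),np.cos(b)],"socket rise",s[1]+.015)
```

```text
[ 7.63 -2.43  1.25] [-0.31 -1.15  0.69] [ 0.4   0.34 -0.63  2.13  0.3   0.75 -0.44]
2 tool x -0.0007987593752982192 up 0.009760893963043995 socket rise 0.009780996671413836
4 tool x -0.0007987593752982268 up 0.009760893963043995 socket rise 0.019568351894457724
6 tool x -0.0007987593752982295 up 0.009760893963044002 socket rise 0.029350141284418874
8 tool x -0.0007987593752981708 up 0.009760893963043988 socket rise 0.03911444723769477
10 tool x -0.0007987593752982413 up 0.009760893963044004 socket rise 0.048849373451557376
12 tool x -0.000798759375298183 up 0.00976089396304399 socket rise 0.05854305941796553
14 tool x -0.0007987593752982025 up 0.009760893963044002 socket rise 0.06818369487376702
16 tool x -0.0007987593752982378 up 0.009760893963043988 socket rise 0.077759534189685
```

View pics/s3.png

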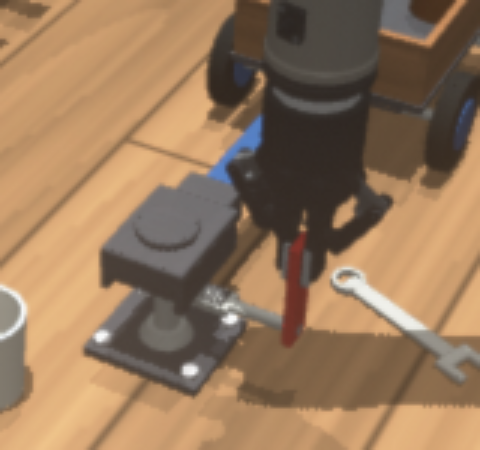

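The latch is out about 17 mm, and the 7.6 N pull matches the spring at that draw. Now lift along the hinge arc, tilting with the tongue.

Call:
move_arm(
  commands=[
    [[-0.0004,0,-0.0049,0,1,0,0],[-0.0004,0,-0.0049,0,1,0,0],[-0.0004,0,-0.0049,0,1,0,0],[-0.0004,0,-0.0049,0,1,0,0],[-0.0004,0,-0.0049,0,1,0,0],[-0.0004,0,-0.0049,0,1,0,0],[-0.0004,0,-0.0049,0,1,0,0],[-0.0004,0,-0.0049,0,1,0,0],[-0.0004,0,-0.0049,0,1,0,0],[-0.0004,0,-0.0049,0,1,0,0],[-0.0004,0,-0.0049,0,1,0,0],[-0.0004,0,-0.0049,0,1,0,0],[-0.0004,0,-0.0049,0,1,0,0],[-0.0004,0,-0.0049,0,1,0,0],[-0.0004,0,-0.0049,0,1,0,0],[-0.0004,0,-0.0049,0,1,0,0],[-0.0004,0,-0.0049,0,1,0,0],[0,0,0,0,0,0,0],[0,0,0,0,0,0,0],[0,0,0,0,0,0,0]],
  ],
)

```text
t: 8.38
eef_pos: [0.4569, -0.0167, 0.1993]
tool_rot: [-0.103, 0.706, 0.692, 0.106]
contact_force: [8.1, 2.1, -4.7]
gripper_width: 0.107
grasp_force: 68.6
```

Call:
move_arm(
  commands=[
    [[0,0,0,0,0,0,0],[0,0,0,0,0,0,0],[0,0,0,0,0,0,0],[0,0,0,0,0,0,0]],
  ],
)

```text
t: 8.88
eef_pos: [0.4569, -0.0166, 0.1993]
tool_rot: [-0.103, 0.706, 0.692, 0.106]
contact_force: [7.5, 1.3, -5.2]
gripper_width: 0.106
grasp_force: 68.6
```

Run:
```python
from h import *
from station import bot
o=bot.get_obs();print(o["contact_force"].round(2),o["torque"].round(2),abs(o["joint_vel"]).max())
im=imaging.read_camera("side")[60:250,250:450];cv2.imwrite("pics/s4.png",cv2.resize(im[:,:,::-1],None,fx=3,fy=3))
```

```text
[ 7.54  1.25 -5.21] [-0.5  -1.21  0.27] 0.001507373451933731
```

View pics/s4.png

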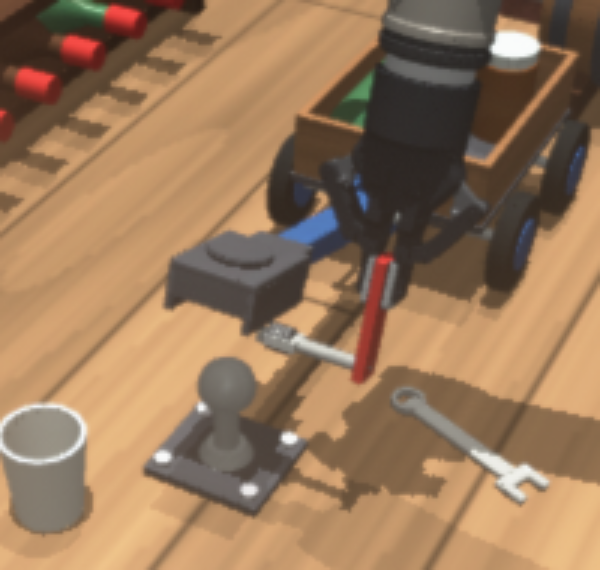

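The picture shows the coupler at about (240,275), clear of the ball at (227,385), with the latch still held drawn. The TCP rose 80 mm and the arm is at rest, so I'm handing in.

```bash
python3 -c "
from station import bot
print(bot.hand_in())"
```

```text
the job is handed in; nothing more can be done
None
```

I drew the latch about 17 mm, then lifted the coupler about 80 mm off the ball, and it was being held steady by the latch when I handed the job in at about 9 s; the hand-in gave no verdict.

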